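Count the rack gaps by touch and push the pan into the third

TASK

Starting over the first gap at the tall-post end of the rack, run a fingertip along the top of the rack's front rail to count the gaps, keeping it on the rail until it is over the third. Then push the loose lidded pan along the table into that third gap, from the front and under the rail, until it is fully home against the back strip. Only push it, never lift or tip it, leave everything else where it stands, and finish clear of it all.

Things in the scene. Friction and masses are not known exactly. Their poses are not given: they have to be found in the camera images.
- rack: Fixed white-coated steel rack, 276 mm wide, four open-topped gaps a, b, c, d facing the robot, centres at y = +102, +34, -34, -102 mm, 60 mm clear. Origin: middle of its front edge at table height; +x runs into the gaps, +y to the left seen from the robot. Dividers 50 mm high. A 30 mm high back strip has its face at x = 92 mm. No floor: pans slide on the table. Gaps b and c are free.
- rail_mid (a point): Middle of the top face of the rack's straight, level, rigid front rail, which runs along y over the front ends of the dividers: 14 mm deep (x = 0 to 14 mm in the rack's frame), underside 48 mm and top 58 mm above the table.
- post_tall: Thin fixed upright white post (10 mm across, topped by a 22 mm ball, top 124 mm above the table) at one rear corner of the rack, x = 85 mm and y = +151 or -151 mm in the rack's frame: the gaps are counted from its end. Origin at its foot, 8 mm above the table.
- post_short: The short fixed stub (10 mm across, top 38 mm above the table, no ball) at the other rear corner of the rack. Origin at its foot, 8 mm above the table.
- pan_mid (a point): Middle (20 mm above its underside) of the loose lidded steel pan lying in front of the rack: 100 mm long (x, roughly into the rack), 46 mm wide (y), 40 mm high; the lid overhangs the body by 2 mm; 0.2 to 0.45 kg. It slides on the table when pushed. Fully home, its nose is against the back strip, this point at rack x = 42 mm, its tail 8 mm out of the front.
- pan: The same loose pan; origin at the middle of its underside, x along its length.
- rail_gap_a: a 20 mm long stretch of the rack's front rail (14 mm deep in x, 10 mm high), looks like the rest of the rail; origin at the middle of its top face, 58 mm above the table; axes as the rack's; it lies over the middle of gap a (rack y = 102 mm).
- rail_gap_b: a 20 mm long stretch of the rack's front rail (14 mm deep in x, 10 mm high), looks like the rest of the rail; origin at the middle of its top face, 58 mm above the table; axes as the rack's; it lies over the middle of gap b (rack y = 34 mm).
- rail_gap_c: a 20 mm long stretch of the rack's front rail (14 mm deep in x, 10 mm high), looks like the rest of the rail; origin at the middle of its top face, 58 mm above the table; axes as the rack's; it lies over the middle of gap c (rack y = -34 mm).
- rail_gap_d: a 20 mm long stretch of the rack's front rail (14 mm deep in x, 10 mm high), looks like the rest of the rail; origin at the middle of its top face, 58 mm above the table; axes as the rack's; it lies over the middle of gap d (rack y = -102 mm).
- rail_div_ab: a 20 mm long stretch of the rack's front rail (14 mm deep in x, 10 mm high), looks like the rest of the rail; origin at the middle of its top face, 58 mm above the table; axes as the rack's; it lies over the divider between gaps a and b (rack y = 68 mm).
- rail_div_bc: a 20 mm long stretch of the rack's front rail (14 mm deep in x, 10 mm high), looks like the rest of the rail; origin at the middle of its top face, 58 mm above the table; axes as the rack's; it lies over the divider between gaps b and c (rack y = 0 mm).
- rail_div_cd: a 20 mm long stretch of the rack's front rail (14 mm deep in x, 10 mm high), looks like the rest of the rail; origin at the middle of its top face, 58 mm above the table; axes as the rack's; it lies over the divider between gaps c and d (rack y = -68 mm).
- stored_pan: Bystander: a pan like the loose one (100 x 46 x 40 mm), stored in gap a or d. Origin under its middle.
- stored_tub: Bystander: a white plastic tub with grey lid, same size, stored in the other of gaps a and d. Origin under its middle.
- ramekin: Bystander: white ramekin, 70 mm across, 35 mm high, on the table between robot and rack to one side. Origin under its middle.
- shaker: Bystander: steel shaker, 40 mm across, 72 mm high, beside the rack's right end. Origin under its middle.
- squeeze: Bystander: clear squeeze bottle, 52 mm across, 120 mm high, left of the rack. Origin under its middle.
- mixbowl: Bystander: steel mixing bowl, 150 mm across, 70 mm high, on the right of the table. Origin under its middle.
- turner: Bystander: kitchen turner lying flat on the left of the table. Origin under its middle.
- jar: Bystander: glass jar, 64 mm across, 90 mm high, left of the rack. Origin under its middle.
Not all that is in view belongs to the job. What is shaped like the pan but orange or red is not meant.

How it is judged:
On the way, in this order (a step that is already met when the one before it is completed fails the run):
1. a fingertip touches the rail over the first gap (((y of post_tall in the frame of rack above 0 m and contact force between the fingers and rail_gap_a above 0.3 N) or (y of post_tall in the frame of rack below 0 m and contact force between the fingers and rail_gap_d above 0.3 N))).
2. it touches the rail over the divider between gaps one and two (((y of post_tall in the frame of rack above 0 m and contact force between the fingers and rail_div_ab above 0.3 N) or (y of post_tall in the frame of rack below 0 m and contact force between the fingers and rail_div_cd above 0.3 N))).
3. it touches the rail over the second gap (((y of post_tall in the frame of rack above 0 m and contact force between the fingers and rail_gap_b above 0.3 N) or (y of post_tall in the frame of rack below 0 m and contact force between the fingers and rail_gap_c above 0.3 N))).
4. it touches the rail over the divider between gaps two and three (((y of post_tall in the frame of rack above 0 m and contact force between the fingers and rail_div_bc above 0.3 N) or (y of post_tall in the frame of rack below 0 m and contact force between the fingers and rail_div_bc above 0.3 N))).
5. it touches the rail over the third gap (((y of post_tall in the frame of rack above 0 m and contact force between the fingers and rail_gap_c above 0.3 N) or (y of post_tall in the frame of rack below 0 m and contact force between the fingers and rail_gap_b above 0.3 N))).
6. the pan is fully home in the third gap (((y of post_tall in the frame of rack above 0 m and y of pan_mid in the frame of rack between -0.046 and -0.022 m) or (y of post_tall in the frame of rack below 0 m and y of pan_mid in the frame of rack between 0.022 and 0.046 m)) and x of pan_mid in the frame of rack above 0.036 m and height (world z) of pan_mid below 0.025 m and angle between the x axis of pan_mid and the x axis of rack, either way round below 0.2 rad and angle between pan_mid's own z axis and vertical below 0.1 rad and linear speed of pan below 0.01 m/s), for 0.2 s.
At the end, for the whole second after the job is handed in: The pan rests flat on the table in the third gap counted from the tall post: its middle within 12 mm of the gap's centre line, within 6 mm of fully home, square to the gap within 0.2 rad, at rest (all of step 6); the robot touches nothing.
It fails at once if the pan is lifted (15 mm) or tipped (0.3 rad) (height (world z) of pan above 0.015 m or angle between pan_mid's own z axis and vertical above 0.3 rad).
It fails at once if a bystander is moved by more than 20 mm (distance of any of stored_pan, stored_tub, ramekin, shaker, squeeze, mixbowl, turner, jar from where it was at the start of the episode above 0.02 m).
It also fails if it takes over 70 s, if anything falls off the work surface, if the arm or the gripper's body presses on something with over 40 N, if the wrist force passes 120 N, or if a joint passes its speed limit or range.

ROBOT

A 7-joint arm with a two-finger parallel gripper is mounted at the origin on the work surface. World frame = base frame: x ahead of the robot, y to its left, z up, the work surface at z = 0. Lengths are in m, angles in rad, forces in N, time in s.
With the tool pointing down it reaches from about 0.4 to 0.85 m from the base axis. Payload 4.5 kg.
Tool frame: the origin (TCP) lies at the very end of the fingers, on their centre line; the grasp point (between the pads) lies 19 mm behind it (tcp_to_grasp is the z of the grasp point in the tool frame, in m); z points along the fingers, y is the line along which they close (so a half turn about z gives the same grasp; the last joint's range is limited). The gripper opens to 88 mm and grips with 3 to 60 N. Pads are 18 mm wide; open, the fingers measure 123 mm over their backs; the gripper's body (75 mm by 187 mm) begins 45 mm behind the grasp point.
Start: joints at [-1.223, 0.689, -0.195, 1.565, 0.157, 0.902, -0.215], TCP at [0.193, 0.595, 0.239] pointing down, gripper open.
Joint ranges: [-3.01, 3.01], [-0.46, 2.08], [-1.47, 1.51], [0.13, 2.56], [-1, 4.14], [0.04, 2.09], [-2.66, 2.66]. Speed limits (rad/s): [2.57, 2.57, 3.14, 3.14, 3.14, 3.14, 3.14].

INTERFACE

Orientations are given as a unit quaternion [x, y, z, w].
In Python, from plant import * gives the robot as it stands. The module is installed in compiled form; this text tells all that it offers.
- The arm moves only by the shell command python3 -m jog 'ROWS' [OPENING] [FORCE]. ROWS is JSON, a list that holds one entry, the list of rows, each a list of 6 numbers: the shift along the tool's x, y, z in m, then the turn, a rotation vector about the tool's x, y, z in rad. In form: [[[dx, dy, dz, ax, ay, az], ...]]. A call has 1 to 12 rows; each row shifts and turns the commanded pose from where the row before left it, along the tool's axes as they then stand; what a row does not reach is not made up. A row lasts 1/8 s, in which the tool goes at most 62.5 mm and 10.7 degrees, less where a joint would pass 70% of its speed; a pose out of reach is approached as far as the arm can. A call with a gripper value outside its range is refused whole. OPENING is the finger opening in m, from 0 to 0.0881, set as the call begins (- or left out, the last holds). The fingers move at their own pace and stop on an object; FORCE is the grip in N (left out, the last holds). Time passes only in rows, so rows that do not move let the fingers close. It gives the time, the measured TCP pose, the force, the opening and the grip force at its end, in the units of the state.
- get_state(): the state, without advancing time (a new reading comes with each control period).
- snapshot(name): name is "scene" or "top" or "wrist"; returns a dict with "frame" (400x640x3 uint8, red, green, blue), "mtx" (3x3 intrinsics, pixels), "xyz" and "orientation" of the camera in the world; the wrist camera has in their place "mount" (4x4, takes a point from camera to tool coordinates, whose origin is the TCP and whose axes are the flange's). Camera axes: x right, y down, z forward; pixel columns grow to the right and rows downward; lengths in m; the calibration is good to about 2 mm. The wrist camera is an equidistant fisheye: a pixel r from the principal point sees the ray r / f radians off the axis. A picture is of the moment at which its call begins: read the wrist's pose just before it. There is no depth.
- finish_job(): hands the job in; it is judged then, once.
The state is a dict: "clock": time; "q": joint angles; "qd": joint speeds; "joint_torque": joint torques, N m; "tool_pos": TCP position; "eef_rot": TCP orientation; "contact_force": force on the tool from outside, world axes, zero at the start; "moment": the same for the moment, N m; "opening": opening from 0.0 (shut) to 1.0 (fully open); "finger_force": force on a finger pad.
Only numpy, scipy, OpenCV 4.12 (cv2) and the standard library are available. Lean on these libraries where they do the work, as an engineer would, in place of code of your own. Each camera call takes 0.05 s, during which the arm holds its last target. There are 200 camera calls.

## Working session

There is one attempt and no reset: what is moved stays moved. The work goes in short steps, Python scripts to look and compute and a shell command to move; the robot and the scene stay as the last step left them, time stands still between calls to the robot, and variables do not carry over. Pictures are saved under pics/ and viewed, at most 13 in all, crops included, and the job is handed in when it is done.

```bash
mkdir -p pics; cat > h.py <<'E'
from plant import *
import numpy as np, cv2
from scipy.spatial.transform import Rotation as R
def grab(n,f):
    s=snapshot(n); cv2.imwrite('pics/'+f,s['frame'][:,:,::-1]); return s
def camR(s):
    o=np.array(s['orientation'],float)
    return R.from_quat(o).as_matrix() if o.size==4 else o.reshape(3,3)
def px2w(s,u,v,z):
    d=camR(s)@np.linalg.inv(s['mtx'])@np.array([u,v,1.]); p=np.array(s['xyz'])
    return p+d*(z-p[2])/d[2]
def w2px(s,P):
    c=camR(s).T@(np.array(P)-s['xyz']); k=np.array(s['mtx'])@c; return k[:2]/k[2]
E
python3 - <<'E'
from h import *
for n in('top','scene'):
    s=grab(n,n+'1.png'); print(n,np.round(s['mtx'],1).tolist(),s['xyz'],s['orientation'])
st=get_state(); print(st)
E
```

```text
top [[439.7, 0.0, 323.2], [0.0, 439.7, 196.0], [0.0, 0.0, 1.0]] [ 0.39392166 -0.00753981  1.40267103] [-0.70465071  0.7063571  -0.05377036  0.04044471]
scene [[499.3, 0.0, 314.9], [0.0, 499.3, 196.9], [0.0, 0.0, 1.0]] [1.28190861 0.71233406 0.80157481] [ 0.33951993  0.82238641 -0.42158715 -0.17513162]
{'clock': 0.1, 'q': array([-1.22316651,  0.6898943 , -0.19453389,  1.56616267,  0.15733455,
        0.90251114, -0.2151095 ]), 'qd': array([-0.00128811, -0.00361785,  0.00069746, -0.00198624, -0.00040117,
        0.00055018,  0.00167542]), 'joint_torque': array([-3.53932301e-03, -5.28489840e+01, -1.27158176e+00, -1.53833538e+01,
       -5.25641791e-02,  1.97888876e-03,  5.64958862e-05]), 'tool_pos': array([0.19281765, 0.59395701, 0.23801484]), 'eef_rot': array([ 1.56227576e-01,  9.87720770e-01, -7.88161271e-04, -5.76537617e-05]), 'contact_force': array([0.78430718, 0.14065182, 0.22951913]), 'moment': array([-0.03369805,  0.01865847,  0.03620661]), 'finger_force': 0.0, 'opening': 1.001910032220303}
```

View pics/top1.png

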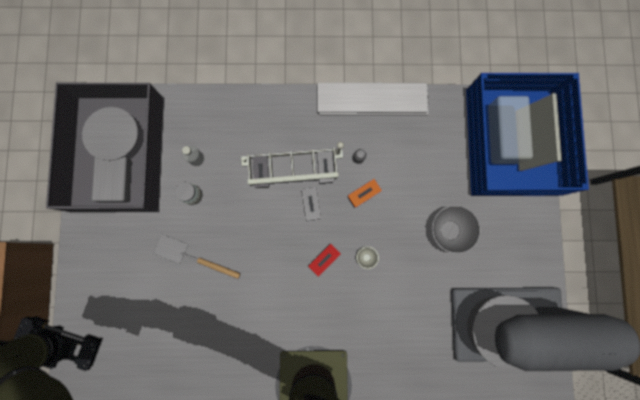

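View pics/scene1.png

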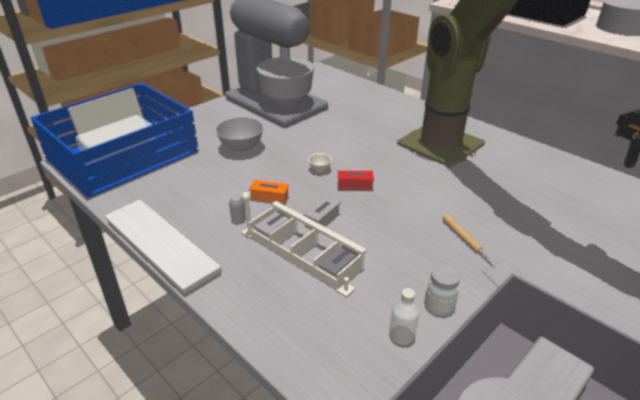

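The top view shows the rack around (293,167), with a ball post at (340,146) on the right. The scene view agrees: ball post at (246,197) beside the shaker, stub at (345,287). Candidates for the pan are the grey loose pan at top (311,203), the orange decoy at (364,193), the red decoy at (324,260), and the stored items in the end gaps at (260,167) and (328,162). I choose the grey one at (311,203) and will check it in a close crop.

```bash
python3 - <<'E'
import cv2
a=cv2.imread('pics/top1.png')[135:235,235:385]
cv2.imwrite('pics/c1.png',cv2.resize(a,None,fx=5,fy=5,interpolation=cv2.INTER_CUBIC))
b=cv2.imread('pics/scene1.png')[170:300,220:380]
cv2.imwrite('pics/c2.png',cv2.resize(b,None,fx=4,fy=4,interpolation=cv2.INTER_CUBIC))
E
```

```text
(no output)
```

View pics/c1.png

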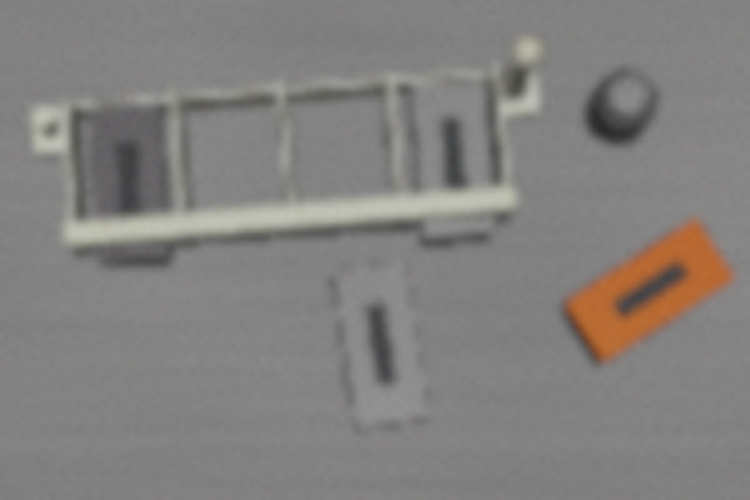

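View pics/c2.png

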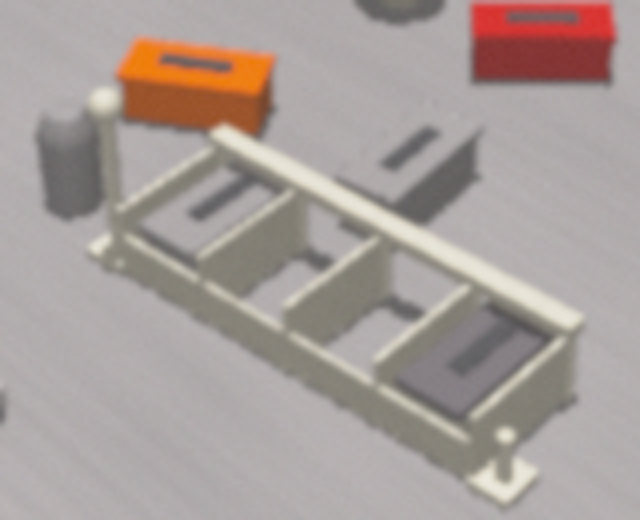

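Tall post on the right at c1 (527,48), so the first gap is d and the third is b (c1 ≈ 230,150). The loose pan is the grey one at c1 (380,345).

```bash
python3 - <<'E'
from h import *
s=snapshot('top')
f=lambda x,y,z:px2w(s,235+(x+.5)/5-.5,135+(y+.5)/5-.5,z)
for n,x,y,z in [('rail LB',66,222,.058),('LF',66,244,.058),('RB',516,187,.058),('RF',516,208,.058),('pan tl',337,272,.04),('tr',403,262,.04),('br',424,418,.04),('bl',355,430,.04),('knobs F',370,305,.04),('knobsB',386,382,.04),('ball',527,48,.113),('stub',50,130,.038),('ramekin',0,0,0)]:
    print(n,np.round(f(x,y,z),4))
print('ram',px2w(s,367,258,.035),'shaker',px2w(s,360,156,.072),'orange',px2w(s,364,193,.04),'red',px2w(s,324,260,.04))
L=(f(66,222,.058)+f(66,244,.058))/2;Rr=(f(516,187,.058)+f(516,208,.058))/2
d=L-Rr;print('len',np.linalg.norm(d));yaw=np.arctan2(-d[0],d[1]);M=(L+Rr)/2
ex=np.array([np.cos(yaw),np.sin(yaw),0]);ey=np.array([-np.sin(yaw),np.cos(yaw),0])
o=M-ex*.007;print('yaw',yaw,'origin',o)
pc=np.mean([f(*p,.04) for p in[(337,272),(403,262),(424,418),(355,430)]],0)
print('pan',pc,'in rack',(pc-o)@ex,(pc-o)@ey)
E
```

```text
rail LB [0.6276 0.1997 0.058 ]
LF [0.6138 0.1995 0.058 ]
RB [ 0.6495 -0.079   0.058 ]
RF [ 0.6363 -0.0789  0.058 ]
pan tl [0.5989 0.0327 0.04  ]
tr [ 0.6052 -0.0086  0.04  ]
br [ 0.5071 -0.0216  0.04  ]
bl [0.4997 0.0213 0.04  ]
knobs F [0.578 0.012 0.04 ]
knobsB [0.5296 0.002  0.04  ]
ball [ 0.7241 -0.0834  0.113 ]
stub [0.6899 0.214  0.038 ]
ramekin [0.7848 0.2545 0.    ]
ram [ 0.38412666 -0.16819934  0.035     ] shaker [ 0.69721701 -0.14743067  0.072     ] orange [ 0.58601256 -0.16160435  0.04      ] red [ 0.37858855 -0.0353407   0.04      ]
len 0.2793904823453824
yaw 0.07963264725378037 origin [0.6248079  0.05978111 0.058     ]
pan [0.55272363 0.00594585 0.04      ] in rack -0.07613835567859242 -0.04793045979835224
```

```bash
cat >> h.py <<'E'
YAW=0.08; O=np.array([.6248,.0598,0]); EX=np.array([np.cos(YAW),np.sin(YAW),0]); EY=np.array([-np.sin(YAW),np.cos(YAW),0])
def rack(x,y,z): return O+EX*x+EY*y+np.array([0,0,z])
def go(P,ya):
    """shift in current tool axes and turn to reach world P with tool y at world angle ya, tool pointing down"""
    st=get_state(); r=R.from_quat(st['eef_rot'])
    Y=np.array([np.cos(ya),np.sin(ya),0]);Z=np.array([0,0,-1.]);T=R.from_matrix(np.column_stack([np.cross(Y,Z),Y,Z]))
    print('shift',np.round(r.inv().apply(P-st['tool_pos']),4),'turn',np.round((r.inv()*T).as_rotvec(),4))
def now():
    st=get_state();d=st['tool_pos']-O
    print('t',round(st['clock'],2),'rack',np.round([d@EX,d@EY,d[2]],4),'F',np.round(st['contact_force'],2),'open',round(st['opening'],3))
E
python3 - <<'E'
from h import *
go(rack(.007,-.102,.16),np.pi/2+YAW)
E
```

```text
shift [-0.6214 -0.4662  0.0788] turn [-1.400e-03 -2.000e-04 -3.937e-01]
```

```bash
python3 -m jog '[[[-0.03,-0.022,0,0,0,0],[-0.045,-0.034,0,0,0,0],[-0.045,-0.034,0,0,0,0],[-0.045,-0.034,0,0,0,0],[-0.045,-0.034,0,0,0,0],[-0.045,-0.034,0,0,0,0],[-0.045,-0.034,0,0,0,0],[-0.045,-0.034,0,0,0,0],[-0.045,-0.034,0,0,0,0],[-0.045,-0.034,0,0,0,0],[-0.045,-0.034,0,0,0,0],[-0.045,-0.034,0,0,0,0]]]' 0 20; python3 - <<'E'
from h import *
now();go(rack(.007,-.102,.16),np.pi/2+YAW)
E
```

```text
clock: 1.65
tool_pos: [0.5708, 0.0542, 0.2386]
eef_rot: [0.156, 0.988, 0.0, -0.0]
contact_force: [1.1, 0.2, 0.1]
opening: 0.003
finger_force: 0.0
t 1.65 rack [-0.0542 -0.0013  0.2386] F [1.12 0.19 0.09] open 0.003
shift [-0.0952 -0.0695  0.0785] turn [ 3.000e-04 -2.000e-04 -3.938e-01]
```

```bash
python3 -m jog '[[[-0.04,-0.03,0,0,0,0],[-0.04,-0.03,0,0,0,0],[-0.015,-0.0095,0,0,0,0],[0,0,0.02,0,0,-0.1],[0,0,0.02,0,0,-0.1],[0,0,0.02,0,0,-0.1],[0,0,0.0185,0,0,-0.094],[0,0,0,0,0,0],[0,0,0,0,0,0]]]'; python3 - <<'E'
from h import *
now();go(rack(.007,-.102,.07),np.pi/2+YAW)
s=get_state();w=grab('wrist','w1.png');print(s['tool_pos'],np.round(w['mount'],4).tolist(),np.round(w['mtx'],1).tolist())
E
```

```text
clock: 2.78
tool_pos: [0.6393, -0.0396, 0.1607]
eef_rot: [-0.039, 0.999, 0.0, 0.0]
contact_force: [0.5, 0.8, 0.5]
opening: 0.005
finger_force: 0.0
t 2.77 rack [ 0.0065 -0.1002  0.1607] F [0.49 0.83 0.53] open 0.005
shift [-0.0004 -0.0018  0.0907] turn [ 0.0001  0.0008 -0.0014]
[ 0.63930957 -0.03960303  0.16073499] [[0.0004, -0.9465, -0.3228, 0.0847], [1.0, 0.0001, 0.0011, -0.0004], [-0.001, -0.3228, 0.9465, -0.1451], [0.0, 0.0, 0.0, 1.0]] [[309.7, 0.0, 319.3], [0.0, 309.7, 194.2], [0.0, 0.0, 1.0]]
```

View pics/w1.png

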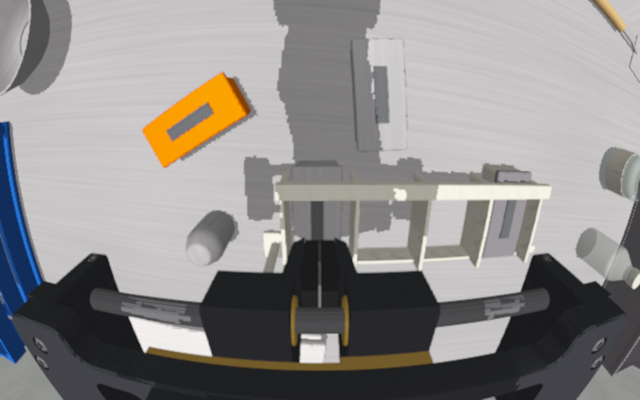

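```bash
cat >> h.py <<'E'
def wpx(w,st,u,v,z):
    K=w['mtx'];a,b=(u-K[0,2])/K[0,0],(v-K[1,2])/K[1,1];t=np.hypot(a,b)
    d=np.array([a/t*np.sin(t),b/t*np.sin(t),np.cos(t)]);M=np.array(w['mount']);r=R.from_quat(st['eef_rot'])
    p=st['tool_pos']+r.apply(M[:3,3]);d=r.apply(M[:3,:3]@d);q=p+d*(z-p[2])/d[2];e=q-O
    return np.round([e@EX,e@EY,z],4)
E
python3 - <<'E'
from h import *
s=get_state();w=snapshot('wrist')
for n,u,v,z in[('RF',276,184,.058),('RB',280,199,.058),('LF',549,186,.058),('LB',547,199,.058),('mF',405,185,.058),('mB',405,200,.058),('pan nose L',406,150,.04),('pan nose R',371,150,.04),('pan tail L',403,39,.04),('tail R',369,39,.04)]: print(n,wpx(w,s,u,v,z))
im=w['frame'][170:210,270:560,::-1]
cv2.imwrite('pics/w2.png',cv2.resize(im,None,fx=2.7,fy=8,interpolation=cv2.INTER_CUBIC))
E
```

```text
RF [-0.0023 -0.1368  0.058 ]
RB [ 0.0111 -0.1339  0.058 ]
LF [-0.0019  0.1376  0.058 ]
LB [0.0124 0.1386 0.058 ]
mF [-0.0015 -0.0265  0.058 ]
mB [ 0.0122 -0.0253  0.058 ]
pan nose L [-0.0287 -0.0227  0.04  ]
pan nose R [-0.0281 -0.0548  0.04  ]
pan tail L [-0.1274 -0.0285  0.04  ]
tail R [-0.1252 -0.0583  0.04  ]
```

View pics/w2.png

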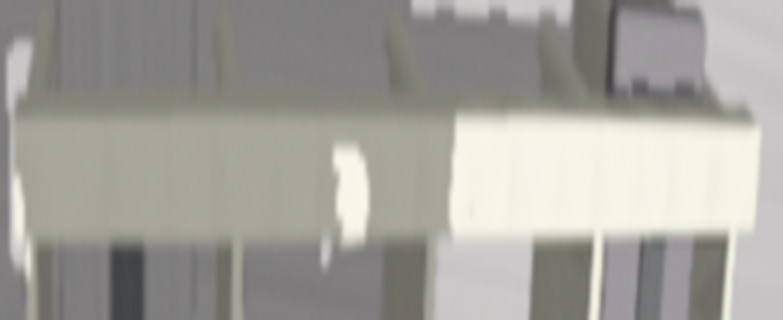

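The crop confirms the rail top at rows 184–199.5, columns 276–549, within 2 mm of my rack pose. Lowering onto gap d.

```bash
python3 -m jog '[[[0,-0.002,0.03,0,0,0],[0,0,0.03,0,0,0],[0,0,0.02,0,0,0],[0,0,0.015,0,0,0],[0,0,0.004,0,0,0],[0,0,0,0,0,0],[0,0,0,0,0,0]]]'; python3 - <<'E'
from h import *
now()
E
python3 -m jog '[[[0,0,0.002,0,0,0],[0,0,0.002,0,0,0],[0,0,0,0,0,0]]]'; python3 - <<'E'
from h import *
now()
E
```

```text
clock: 3.75
tool_pos: [0.6398, -0.0416, 0.0621]
eef_rot: [-0.04, 0.999, 0.0, 0.001]
contact_force: [0.3, 0.4, -0.1]
opening: 0.006
finger_force: 0.0
t 3.75 rack [ 0.0068 -0.1023  0.0621] F [ 0.26  0.43 -0.13] open 0.006
clock: 4.12
tool_pos: [0.6395, -0.0417, 0.0585]
eef_rot: [-0.04, 0.999, -0.0, 0.0]
contact_force: [-1.3, -0.4, 7.8]
opening: 0.009
finger_force: 4.2
t 4.12 rack [ 0.0065 -0.1023  0.0585] F [-1.31 -0.42  7.76] open 0.009
```

```bash
python3 -m jog '[[[0,0.003,0.0005,0,0,0],[0,0.005,0,0,0,0],[0,0.005,0,0,0,0],[0,0.005,0,0,0,0],[0,0.005,0,0,0,0],[0,0.005,0,0,0,0],[0,0.006,0,0,0,0]]]'; python3 - <<'E'
from h import *
now();go(rack(.0065,.034,.058),np.pi/2+YAW)
E
```

```text
clock: 5.0
tool_pos: [0.6382, -0.0131, 0.0585]
eef_rot: [-0.038, 0.999, -0.003, 0.002]
contact_force: [-0.2, -8.4, 10.1]
opening: 0.007
finger_force: 4.8
t 5.0 rack [ 0.0075 -0.0737  0.0585] F [-0.2  -8.35 10.12] open 0.007
shift [ 0.0014  0.1077 -0.0002] turn [-0.0071  0.003  -0.0034]
```

```bash
python3 -m jog '[[[0.001,0.006,0,0,0,0],[0,0.006,0,0,0,0],[0,0.006,0,0,0,0],[0,0.006,0,0,0,0],[0,0.006,0,0,0,0],[0,0.006,0,0,0,0],[0,0.006,0,0,0,0],[0,0.006,0,0,0,0]]]'; python3 - <<'E'
from h import *
now();go(rack(.0065,.034,.058),np.pi/2+YAW)
E
```

```text
clock: 6.0
tool_pos: [0.6334, 0.0345, 0.0585]
eef_rot: [-0.038, 0.999, -0.004, 0.001]
contact_force: [-0.3, -8.6, 10.2]
opening: 0.003
finger_force: 5.2
t 6.0 rack [ 0.0066 -0.0259  0.0585] F [-0.34 -8.58 10.22] open 0.003
shift [0.0003 0.0599 0.    ] turn [-0.0074  0.0027 -0.0036]
```

```bash
python3 -m jog '[[[0,0.006,0,0,0,0],[0,0.006,0,0,0,0],[0,0.006,0,0,0,0],[0,0.006,0,0,0,0],[0,0.006,0,0,0,0],[0,0.006,0,0,0,0],[0,0.006,0,0,0,0],[0,0.006,0,0,0,0],[0,0.006,0,0,0,0],[0,0.005,0,0,0,0],[0,0,0,0,0,0]]]'; python3 - <<'E'
from h import *
now();s=get_state();print(R.from_quat(s['eef_rot']).as_matrix().round(3)[:,1]);
E
```

```text
clock: 7.38
tool_pos: [0.6287, 0.0943, 0.0585]
eef_rot: [-0.039, 0.999, -0.003, 0.001]
contact_force: [-0.8, -6.6, 10.7]
opening: 0.009
finger_force: 5.4
t 7.38 rack [0.0067 0.0341 0.0585] F [-0.78 -6.6  10.71] open 0.009
[-0.077  0.997 -0.006]
```

```bash
python3 -m jog '[[[0,0,-0.01,0,0,0],[0,0,-0.03,0,0,0],[0,0,-0.04,0,0,0],[0,0,0,0,0,0]]]' 0.05; cat >> h.py <<'E'
def goR(P,ya,tilt):
    """as go, tool then tilted about its y by tilt"""
    st=get_state(); r=R.from_quat(st['eef_rot'])
    Y=np.array([np.cos(ya),np.sin(ya),0]);Z=np.array([0,0,-1.]);T=R.from_matrix(np.column_stack([np.cross(Y,Z),Y,Z]))*R.from_rotvec([0,tilt,0])
    print('shift',np.round(r.inv().apply(P-st['tool_pos']),4),'turn',np.round((r.inv()*T).as_rotvec(),4),'finger dir',T.apply([0,0,1]).round(3))
E
python3 - <<'E'
from h import *
now();goR(rack(-.077,-.115,.14),YAW,0);print(get_state()['q'].round(2))
goR(rack(-.077,-.115,.14),YAW,.12)
E
```

```text
clock: 7.88
tool_pos: [0.6289, 0.1006, 0.1401]
eef_rot: [-0.04, 0.999, 0.001, 0.003]
contact_force: [0.4, -0.2, -0.1]
opening: 0.435
finger_force: 0.0
t 7.88 rack [0.0073 0.0403 0.1401] F [ 0.41 -0.25 -0.07] open 0.435
shift [ 0.0844 -0.1552 -0.0008] turn [0.007  0.0031 1.5716] finger dir [ 0.  0. -1.]
[-0.06  0.83 -0.31  1.62  0.34  0.74  1.12]
shift [ 0.0844 -0.1552 -0.0008] turn [-0.0873  0.0973  1.5701] finger dir [-0.01   0.119 -0.993]
```

```bash
python3 -m jog '[[[0.028,-0.052,0,0,0,0],[0.028,-0.052,0,0,0,0],[0.028,-0.051,0,0,0,0],[0,0,0,0,0,-0.15],[0,0,0,0,0,-0.15],[0,0,0,0,0,0]]]' 0.05; python3 - <<'E'
from h import *
now();print(get_state()['q'].round(2))
goR(rack(-.077,-.115,.14),YAW,.12)
goR(rack(-.077,-.115,.14),YAW+np.pi,-.12)
E
```

```text
clock: 8.62
tool_pos: [0.5549, -0.062, 0.136]
eef_rot: [-0.188, 0.982, 0.001, -0.001]
contact_force: [1.0, -0.7, -0.5]
opening: 0.569
finger_force: 0.0
t 8.62 rack [-0.0794 -0.1158  0.136 ] F [ 1.01 -0.71 -0.51] open 0.569
[ 0.27  0.77 -0.41  1.85  0.49  0.62  1.51]
shift [-0.0025  0.0001 -0.004 ] turn [-0.1116  0.0806  1.8672] finger dir [-0.01   0.119 -0.993]
shift [-0.0025  0.0001 -0.004 ] turn [-0.0743 -0.1029 -1.2704] finger dir [-0.01   0.119 -0.993]
```

```bash
python3 -m jog '[[[0,0,0,0,0,0.17],[0,0,0,0,0,0.17],[0,0,0,0,0,0.17],[0,0,0,0,0,0.17],[0,0,0,0,0,0.17],[0,0,0,0,0,0.17],[0,0,0,0,0,0.17],[0,0,0,0,0,0.17],[0,0,0,0,0,0.17],[0,0,0,0,0,0.17],[0,0,0,0,0,0.17],[0,0,0,0,0.12,0]]]' 0.05; python3 - <<'E'
from h import *
now();print(get_state()['q'].round(2))
goR(rack(-.077,-.115,.014),YAW,.12)
E
```

```text
clock: 10.12
tool_pos: [0.5556, -0.056, 0.1362]
eef_rot: [0.674, 0.736, 0.041, -0.046]
contact_force: [-0.9, -0.4, -0.2]
opening: 0.568
finger_force: 0.0
t 10.12 rack [-0.0782 -0.1099  0.1362] F [-0.85 -0.36 -0.17] open 0.568
[ 0.1   0.76 -0.02  1.84 -0.2   0.57  0.34]
shift [-0.0202  0.0013  0.1207] turn [-0.0021 -0.0039  0.0067] finger dir [-0.01   0.119 -0.993]
```

```bash
python3 -m jog '[[[-0.02,0.001,0,0,0,0],[0,0,0.03,0,0,0],[0,0,0.03,0,0,0],[0,0,0.03,0,0,0],[0,0,0.02,0,0,0],[0,0,0.01,0,0,0],[0,0,0,0,0,0]]]'; python3 - <<'E'
from h import *
now()
goR(rack(-.077,.034-.032,.014),YAW,.12)
grab('top','top2.png');im=cv2.imread('pics/top2.png')[120:240,215:415];cv2.imwrite('pics/c3.png',cv2.resize(im,None,fx=4,fy=4,interpolation=cv2.INTER_CUBIC))
E
```

```text
clock: 11.0
tool_pos: [0.5567, -0.068, 0.0147]
eef_rot: [0.677, 0.734, 0.04, -0.044]
contact_force: [0.1, -0.3, 0.2]
opening: 0.566
finger_force: 0.0
t 11.0 rack [-0.0781 -0.1219  0.0147] F [ 0.11 -0.29  0.21] open 0.566
shift [0.1229 0.0012 0.0155] turn [-0.001   0.0005  0.0005] finger dir [-0.01   0.119 -0.993]
```

View pics/c3.png

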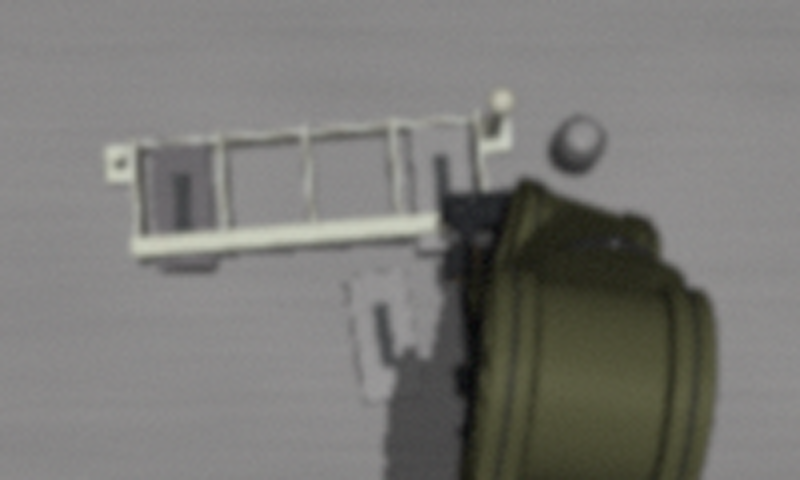

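```bash
python3 -m jog '[[[0.012,0,0.0015,0,0,0],[0.012,0,0.0015,0,0,0],[0.01,0,0.00125,0,0,0],[0.008,0,0.001,0,0,0],[0.006,0,0.0008,0,0,0],[0.006,0,0.0007,0,0,0],[0.006,0,0.0007,0,0,0],[0.006,0,0.0008,0,0,0],[0,0,0,0,0,0]]]'; python3 - <<'E'
from h import *
now()
goR(rack(-.077,.034-.032,.014),YAW,.12)
s=get_state();w=grab('wrist','w3.png')
E
```

```text
clock: 12.18
tool_pos: [0.5517, -0.0002, 0.0149]
eef_rot: [0.676, 0.734, 0.041, -0.044]
contact_force: [1.5, -0.6, 1.0]
opening: 0.565
finger_force: 0.3
t 12.18 rack [-0.0777 -0.054   0.0149] F [ 1.53 -0.57  1.03] open 0.565
shift [0.0555 0.0008 0.0077] turn [ 0.0001 -0.0011  0.0021] finger dir [-0.01   0.119 -0.993]
```

View pics/w3.png

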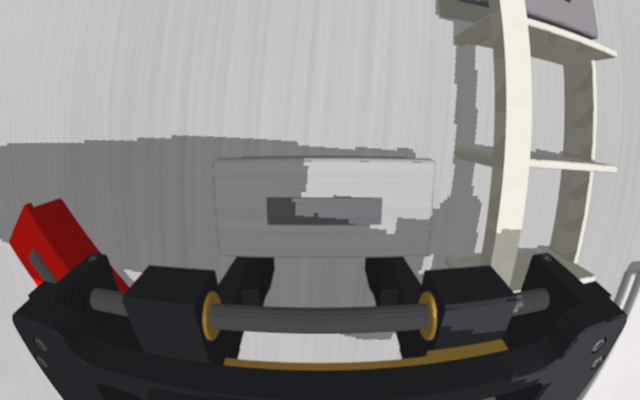

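The pan lies flat and square against both fingers, its far lid edge at row 158, columns 214–435.

```bash
python3 - <<'E'
from h import *
s=get_state();w=snapshot('wrist')
for u,v in[(215,159),(435,159),(218,255),(433,256)]:print(wpx(w,s,u,v,.04))
E
```

```text
[-1.236e-01  1.000e-04  4.000e-02]
[-0.0276  0.0005  0.04  ]
[-0.1256 -0.0445  0.04  ]
[-0.0244 -0.0451  0.04  ]
```

```bash
python3 -m jog '[[[0.006,0,0.0008,0,0,0],[0.007,0,0.0008,0,0,0],[0.007,0,0.0009,0,0,0],[0.007,0,0.0008,0,0,0],[0.007,0,0.0009,0,0,0],[0.007,0,0.0008,0,0,0],[0.007,0,0.0009,0,0,0],[0.0055,0,0.0006,0,0,0],[0.002,0,0,0,0,0],[0,0,0,0,0,0],[0,0,0,0,0,0]]]'; python3 - <<'E'
from h import *
now()
s=get_state();w=grab('wrist','w4.png')
im=w['frame'][100:300,180:640,::-1];cv2.imwrite('pics/w4c.png',cv2.resize(im,None,fx=1.7,fy=1.7,interpolation=cv2.INTER_CUBIC))
E
```

```text
clock: 13.65
tool_pos: [0.5469, 0.0548, 0.0151]
eef_rot: [0.677, 0.734, 0.041, -0.045]
contact_force: [0.0, 1.0, -0.2]
opening: 0.565
finger_force: 0.0
t 13.65 rack [-0.0781  0.0013  0.0151] F [ 0.03  1.01 -0.23] open 0.565
```

View pics/w4c.png

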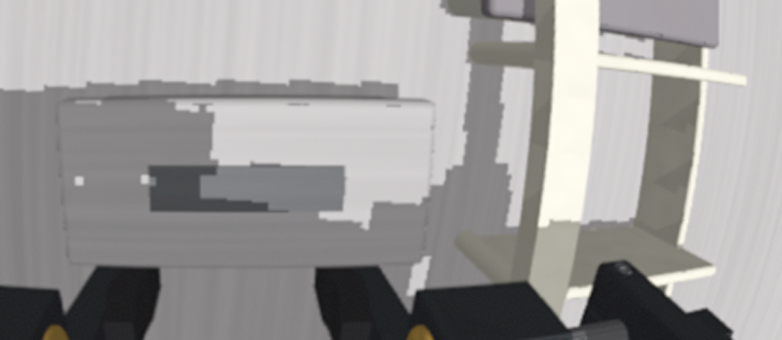

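```bash
python3 - <<'E'
from h import *
s=get_state();w=snapshot('wrist')
f=lambda x,y,z:wpx(w,s,180+x/1.7,100+y/1.7,z)
print('pan',f(65,101,.04),f(432,103,.04),f(68,263,.04),f(425,262,.04))
print('ab top',f(605,60,.05),f(743,80,.05),'bc top',f(575,293,.05),f(713,268,.05))
goR(rack(-.077,-.04,.015),YAW,.12)
E
```

```text
pan [-0.1223  0.0552  0.04  ] [-0.0281  0.055   0.04  ] [-0.1249  0.0108  0.04  ] [-0.0262  0.0111  0.04  ]
ab top [0.0208 0.0697 0.05  ] [0.0902 0.0696 0.05  ] bc top [0.0216 0.002  0.05  ] [0.0905 0.0032 0.05  ]
shift [-0.0408  0.0009 -0.0048] turn [-0.0002 -0.0008  0.0012] finger dir [-0.01   0.119 -0.993]
```

```bash
python3 -m jog '[[[-0.02,0,-0.0024,0,0,0],[-0.02,0,-0.0024,0,0,0],[0,0,-0.03,0,0,0],[0,0,-0.04,0,0,0],[0,0,-0.04,0,0,0],[0,0,0,0,-0.12,0],[0,0,0,0,0,0]]]' 0.02; python3 - <<'E'
from h import *
now();go(rack(-.17,.034,.12),np.pi/2+YAW)
E
```

```text
clock: 14.62
tool_pos: [0.5514, 0.0042, 0.1247]
eef_rot: [0.676, 0.737, 0.001, -0.0]
contact_force: [0.1, 1.1, 0.3]
opening: 0.228
finger_force: 0.0
t 14.62 rack [-0.0776 -0.0495  0.1247] F [0.13 1.08 0.29] open 0.228
shift [ 0.0842 -0.0918  0.0047] turn [ 1.7000e-03 -8.0000e-04 -1.5639e+00]
```

```bash
python3 -m jog '[[[0.042,-0.046,0,0,0,0],[0.042,-0.046,0,0,0,0],[0,0,0,0,0,-0.16],[0,0,0,0,0,-0.16],[0,0,0,0,0,-0.16],[0,0,0,0,0,-0.16],[0,0,0,0,0,-0.16],[0,0,0,0,0,-0.16],[0,0,0,0,0,-0.16],[0,0,0,0,0,-0.16],[0,0,0,0,0,-0.16],[0,0,0,0,0,-0.12]]]'; python3 -m jog '[[[0,0,0,0,0,0]]]'; python3 - <<'E'
from h import *
now();go(rack(-.16,.034,.015),np.pi/2+YAW);print(get_state()['q'].round(2))
E
```

```text
clock: 16.12
tool_pos: [0.4527, 0.0755, 0.1238]
eef_rot: [-0.036, 0.999, 0.0, -0.001]
contact_force: [0.4, -0.1, -1.0]
opening: 0.23
finger_force: 0.0
clock: 16.25
tool_pos: [0.4527, 0.0757, 0.1239]
eef_rot: [-0.033, 0.999, 0.0, -0.001]
contact_force: [0.6, -1.0, -0.2]
opening: 0.229
finger_force: 0.0
t 16.25 rack [-0.1702  0.0296  0.1239] F [ 0.55 -1.02 -0.23] open 0.229
shift [-0.0103  0.0044  0.1089] turn [ 0.0008 -0.0014 -0.0134]
[-0.13  0.69 -0.21  2.16  0.43  0.33  0.93]
```

```bash
python3 -m jog '[[[0,0.005,0.02,0,0,-0.013],[0,0,0.03,0,0,0],[0,0,0.03,0,0,0],[0,0,0.02,0,0,0],[0,0,0.009,0,0,0],[0,0,0,0,0,0],[-0.01,0,0,0,0,0],[-0.01,0,0,0,0,0],[-0.008,0,0,0,0,0],[-0.008,0,0,0,0,0],[-0.008,0,0,0,0,0],[-0.008,0,0,0,0,0]]]'; python3 - <<'E'
from h import *
now();go(rack(-.017,.034,.015),np.pi/2+YAW)
E
```

```text
clock: 17.75
tool_pos: [0.5026, 0.0857, 0.0161]
eef_rot: [-0.042, 0.999, -0.001, -0.004]
contact_force: [-6.4, 0.0, 5.2]
opening: 0.224
finger_force: 3.1
t 17.75 rack [-0.1197  0.0356  0.0161] F [-6.45  0.01  5.23] open 0.224
shift [-0.1027 -0.002   0.0002] turn [-0.0021 -0.0081  0.0034]
```

```bash
python3 -m jog '[[[-0.008,-0.001,0,0,0,0],[-0.008,0,0,0,0,0],[-0.008,0,0,0,0,0],[-0.008,0,0,0,0,0]]]'; python3 - <<'E'
from h import *
now();go(rack(-.017,.034,.015),np.pi/2+YAW)
s=get_state();w=grab('wrist','w5.png');grab('scene','s5.png')
E
```

```text
clock: 18.25
tool_pos: [0.5345, 0.0876, 0.0159]
eef_rot: [-0.042, 0.999, -0.001, -0.004]
contact_force: [-6.8, -0.1, 5.5]
opening: 0.227
finger_force: 3.1
t 18.25 rack [-0.0878  0.0349  0.0159] F [-6.79 -0.12  5.46] open 0.227
shift [-0.0708 -0.0011  0.0003] turn [-0.0019 -0.0083  0.0034]
```

View pics/w5.png

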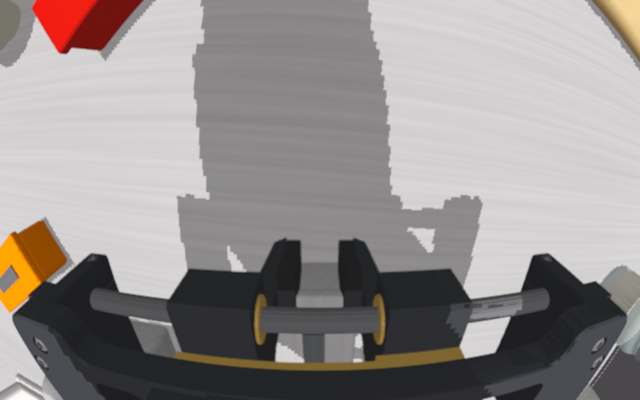

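The pan sits centred between the fingers, its handle strip at about (315,350). Carrying on.

```bash
python3 -m jog '[[[-0.008,0,0,0,0,0],[-0.008,0,0,0,0,0],[-0.008,0,0,0,0,0],[-0.008,0,0,0,0,0],[-0.008,0,0,0,0,0],[-0.008,0,0,0,0,0]]]'; python3 - <<'E'
from h import *
now()
E
python3 -m jog '[[[-0.005,0,0,0,0,0],[-0.005,0,0,0,0,0],[-0.004,0,0,0,0,0],[-0.003,0,0,0,0,0]]]'; python3 - <<'E'
from h import *
now()
E
```

```text
clock: 19.1
tool_pos: [0.5859, 0.0924, 0.0158]
eef_rot: [-0.042, 0.999, -0.0, -0.001]
contact_force: [-3.6, -1.0, 0.5]
opening: 0.228
finger_force: 1.5
t 19.1 rack [-0.0362  0.0356  0.0158] F [-3.59 -0.98  0.55] open 0.228
clock: 19.6
tool_pos: [0.6025, 0.0938, 0.0159]
eef_rot: [-0.042, 0.999, -0.0, -0.001]
contact_force: [-3.9, -0.3, 1.4]
opening: 0.228
finger_force: 1.7
t 19.6 rack [-0.0195  0.0357  0.0159] F [-3.94 -0.25  1.41] open 0.228
```

```bash
python3 -m jog '[[[-0.002,0,0,0,0,0],[-0.002,0,0,0,0,0],[0,0,0,0,0,0]]]'; python3 -m jog '[[[-0.002,0,0,0,0,0],[0,0,0,0,0,0]]]'; python3 - <<'E'
from h import *
now()
E
```

```text
clock: 19.98
tool_pos: [0.6039, 0.0939, 0.0158]
eef_rot: [-0.042, 0.999, -0.001, -0.003]
contact_force: [-8.1, -0.7, 5.5]
opening: 0.226
finger_force: 4.1
clock: 20.23
tool_pos: [0.6039, 0.0939, 0.0158]
eef_rot: [-0.042, 0.999, -0.001, -0.005]
contact_force: [-13.1, -0.2, 9.7]
opening: 0.227
finger_force: 6.1
t 20.23 rack [-0.0181  0.0357  0.0158] F [-13.09  -0.19   9.65] open 0.227
```

The force rises while the TCP stays at −18 mm, so the pan is home. Backing straight off and lifting.

```bash
python3 -m jog '[[[0.004,0,0,0,0,0],[0.01,0,0,0,0,0],[0.02,0,0,0,0,0],[0.03,0,0,0,0,0],[0.03,0,0,0,0,0],[0.01,0,-0.04,0,0,0],[0.03,0,-0.05,0,0,0],[0.03,0,-0.05,0,0,0],[0,0.05,-0.02,0,0,0],[0,0.05,0,0,0,0],[0,0,0,0,0,0],[0,0,0,0,0,0]]]'; python3 - <<'E'
from h import *
now()
s=grab('top','top6.png');a=cv2.imread('pics/top6.png')[130:230,235:385]
grab('scene','s6.png');b=cv2.imread('pics/s6.png')[160:310,210:390]
cv2.imwrite('pics/c6.png',np.vstack([cv2.resize(a,(510,300),interpolation=cv2.INTER_CUBIC),cv2.resize(b,(510,300),interpolation=cv2.INTER_CUBIC)]))
E
```

```text
clock: 21.72
tool_pos: [0.4371, 0.1799, 0.1762]
eef_rot: [-0.042, 0.999, -0.0, -0.001]
contact_force: [0.1, -0.8, 0.3]
opening: 0.227
finger_force: 0.0
t 21.73 rack [-0.1775  0.1347  0.1762] F [ 0.09 -0.84  0.28] open 0.227
```

View pics/c6.png

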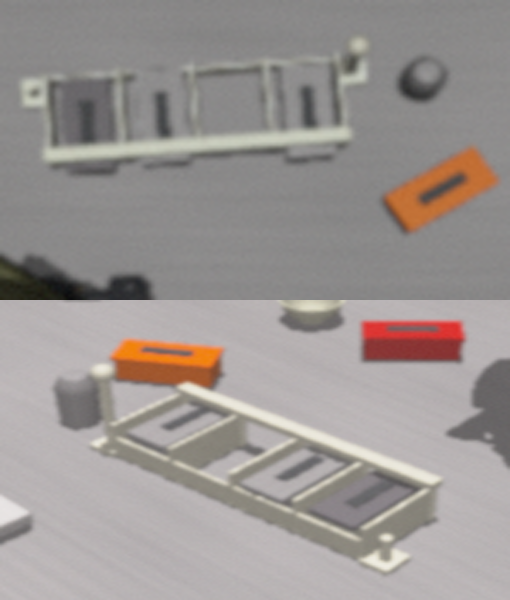

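The pan is in gap b at (160,112), the third from the ball post. Its tail protrudes as far as the stored ones, it is square and flat, and everything else is in place. The arm is clear.

```bash
python3 -c "
from plant import *
print(finish_job())"
```

```text
the job is handed in; nothing more can be done
None
```

I ran the fingertip along the rail from the first gap (d) to the third (b) and pushed the pan home in gap b. In the last pictures it sits square and flat, nothing else looks moved, and the arm is clear; I handed the job in at about 22 s, and no verdict came back.

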